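# Check a relay module on the tester and hang it up

### The job

Take the white relay module out of the sloped cradle by its handle and press its blue end squarely against the middle of the tester's sprung brass bar, so that the bar gives by about half its travel for a moment; then turn the module a quarter turn and press its red side against the bar in the same way. Finally hang the module by its handle on the yellow hook, near the middle of the handle, so that it hangs level and still. Leave the other things on the bench where they are.

Things in the scene. Friction and masses are not known exactly. Their poses are not given: they have to be found in the camera images.
- module: white relay module: body 50 x 110 x 44 mm (x, y, z), origin at the centre of its underside. On top a flat upright aluminium handle, 10 mm thick (x), 104 long (y): clear slot 84 long, 40 high (z 44 to 84), above it a grip bar 32 tall (z 84 to 116). Starts in the cradle leaning 30 deg, z square to the slope, x uphill. Grip only the bar's top 18 mm: keeps fingertips clear of the hook's upturned end
- blue_end (a point): centre of the blue contact patch on the module's +y end face (module frame 0, 55.5, 18 mm); the face is square to module y
- red_side (a point): centre of the red contact patch on the module's +x long side (module frame 25.5, 0, 18 mm); the face is square to module x
- handle_under (a point): middle of the underside of the grip bar (module frame 0, 0, 84 mm): this rests on the hook at the end
- cradle: grey sloped cradle, fixed, base 110 x 150 mm, origin on the bench under its centre: pocket 56 x 116 mm sloping 30 deg, low side to -x (towards the robot), rims 16 mm high; pocket floor centre 45 mm above the bench. It and the hook stand may swap sides. Lift the module out square to the slope by 30 mm
- tester: blue tester box 120 x 150 x 100 mm, fixed; origin on the bench under its centre, the brass bar on its -x face (towards the robot)
- bar_face (a point): centre of the front face of the tester's brass bar (60 mm wide, 36 mm tall, centre 44 mm above the bench); moves with the bar; its x axis is the direction in which the bar is pushed in (into the tester)
- bar (a joint): how far the brass bar is pushed in, in m: 0 out, 0.012 fully in; spring force about 1.5 N at 0 and 5 N fully in
- hook: fixed stand, origin on the bench below the seat: foot 190 x 120 x 10 mm, post with its front 85 mm behind (+x of) the origin, no higher than the arm; yellow bent flat hook: level arm 14 mm wide, 5 thick, top 200 mm above the bench, from the post to 50 mm in front (-x, towards the robot), where its end turns up 12 mm above the arm
- hook_seat (a point): the place on top of the hook's arm where the handle should rest, 200 mm above the bench; x points along the arm towards the post, the free end is at -x (45 mm of free arm on that side)
- tape: roll of yellow tape lying flat, 84 mm across, 40 mm tall, on the foot of the hook stand; origin at the centre of its underside; leave it alone
- jar: amber glass jar with black cap, 52 mm across, 65 mm tall, behind the cradle; origin at its underside; leave it alone
- screwdriver: red-handled screwdriver, 180 mm, lying near the robot; leave it alone
- relay: small white and grey relay block without a handle, 45 x 80 x 52 mm, near the robot; origin at its underside; leave it alone
- flux: clear bottle with red cap, 44 mm across, 110 mm tall, at the right; leave it alone
- bin: small empty blue open bin, 130 x 100 x 60 mm, at the left; leave it alone
- mouse: black computer mouse, 110 x 62 x 32 mm, at the right; leave it alone
There are look-alikes about, which are no part of the job. Leave any turquoise look-alike of the module alone.

How it is judged (in metres and radians):
On the way, in this order (a step that is already met when the one before it is completed fails the run):
1. the blue end is pressed squarely against the brass bar, pushing it in by more than 4 mm (value of joint bar above 0.004 m and distance between blue_end and bar_face below 0.022 m and angle between the y axis of module and the x axis of tester, either way round below 0.25 rad), for 0.2 s.
2. after a quarter turn the red side is pressed squarely against the brass bar, pushing it in by more than 4 mm (value of joint bar above 0.004 m and distance between red_side and bar_face below 0.022 m and angle between the x axis of module and the x axis of tester, either way round below 0.25 rad), for 0.2 s.
At the end, for the whole second after the job is handed in: The module hangs by the underside of its grip bar on the hook's arm: between the upturned end and the post, within 25 mm of the middle of the bar, the bar resting on the arm (its height within 10 mm below to 8 mm above the arm's top), its weight on the hook, leaning less than 0.2 rad, at rest (x of handle_under in the frame of hook between -0.043 and 0.055 m and y of handle_under in the frame of hook between -0.025 and 0.025 m and z of handle_under in the frame of hook between 0.19 and 0.208 m and angle between module's own z axis and vertical below 0.2 rad and contact force between module and hook above 1 N and linear speed of module below 0.03 m/s and angular speed of module below 0.4 rad/s); the robot touches nothing.
It fails at once if a bystander (tape, jar, screwdriver, relay block, bottle, bin or mouse) is shifted by more than 30 mm (distance of any of tape, jar, screwdriver, relay, flux, bin, mouse from where it was at the start of the episode above 0.03 m).
It also fails if it takes over 67 s, if anything falls off the work surface, if the arm or the gripper's body presses on something with over 40 N, if the wrist force passes 120 N, or if a joint passes its speed limit or range.

### The arm

A 6-joint arm with a two-finger parallel gripper is mounted at the origin on the work surface. World frame = base frame: x ahead of the robot, y to its left, z up, the work surface at z = 0. Lengths are in mm, angles in rad, forces in N, time in s.
With the tool pointing down it reaches from about 275 to 825 mm from the base axis. Payload 4.9 kg.
Tool frame: the origin (TCP) lies at the very end of the fingers, on their centre line; the grasp point (between the pads) lies 19 mm behind it; z points along the fingers, y is the line along which they close (so a half turn about z gives the same grasp; the last joint's range is limited). The gripper opens to 85 mm and grips with 20 to 120 N. Pads are 22 mm wide; open, the fingers measure 114 mm over their backs; the gripper's body (76 mm by 85 mm) begins 54 mm behind the grasp point. The pads swing forward as they close: fully open they stand 13 mm farther back than shut.
Start: joints at [-0.134, 0.326, -0.193, 1.052, 0, 1.437], TCP at [550.017, 0.009, 231.281] pointing down, gripper open.
Joint ranges: [-2.65, 2.65], [-0.97, 1.79], [-1.3, 1.35], [-1.93, 2.1], [-1.47, 1.37], [-3.14, 3.14]. Speed limits (rad/s): [2.57, 2.57, 3.14, 3.14, 3.14, 3.14].

### API

Orientations are given as [roll, pitch, yaw] about the fixed x, y, z axes, in that order (R = Rz(yaw) Ry(pitch) Rx(roll)).
In Python, from bench import bot, solve_ik, imaging gives the robot as it stands. Calls block until the motion is done:
- bot.move_ptp(position, orientation): joint-space move of the TCP to a pose.
- bot.movel(position, rot=None, max_speed=150, threshold=None): straight line of the TCP; rot=None keeps the orientation; max_speed is the mean speed in mm/s. With threshold (N) it stops when the force on the tool has changed by that much, and returns True; else False.
- bot.move_j(angles): joint-space move.
- bot.grip(opening, effort=None): opening from 0.0 (shut) to 1.0 (fully open); effort is the grip in N (None keeps the last); returns when the fingers have stopped.
- bot.dwell(seconds).
- solve_ik(position, orientation): joint angles nearest the present ones, or None.
- bot.get_state(): the state.
- imaging.capture(name): name is "scene" or "side" or "wrist"; returns the picture (400x640x3 uint8, blue, green, red); there is no depth.
- imaging.camera_model(name): a dict with "K" (3x3 intrinsics, pixels), "position" and "rotation" of the camera in the world. Camera axes: x right, y up, looking along -z (the intrinsics and any distortion apply to the point x, -y, -z); pixel columns grow to the right and rows downward; lengths in mm; the calibration is good to about 2 mm. The wrist camera is an equidistant fisheye: a pixel r from the principal point sees the ray r / f radians off the axis. A picture is of the moment at which its call begins: read the wrist's pose just before it. camera_model takes no time and is no camera call; for the wrist camera it gives the pose at the moment of the call.
A pose or a line that the arm cannot do raises bot.IKError and nothing moves.
- bot.sign_off(): hands the job in; it is judged then, once.
The state is a dict: "t": time; "qpos": joint angles; "joint_velocities": joint speeds; "effort": joint torques, N m; "tcp_pos": TCP position; "orientation": TCP orientation; "contact_force": force on the tool from outside, world axes, zero at the start; "wrist_torque": the same for the moment, N m; "opening": opening from 0.0 (shut) to 1.0 (fully open); "gripper_force": force on a finger pad.
Only numpy, scipy, OpenCV 4.12 (cv2) and the standard library are available. Lean on these libraries where they do the work, as an engineer would, in place of code of your own. Each camera call takes 0.05 s, during which the arm holds its last target. There are 200 camera calls.

## Working session

There is one attempt and no reset: what is moved stays moved. The work goes in short steps, each a Python script; the robot and the scene stay as the last script left them, time stands still between calls to the robot, and variables do not carry over. Pictures are saved under pics/ and viewed, at most 14 in all, crops included, and the job is handed in when it is done.

```bash
mkdir -p pics; ls
python3 - <<'E'
from bench import bot, imaging
import cv2
for n in("scene","side","wrist"):
    cv2.imwrite(f"pics/{n}0.png",imaging.capture(n)); m=imaging.camera_model(n); print(n,m)
print(bot.get_state())
E
```

```text
pics
scene {'K': array([[434.26281981,   0.        , 318.60073358],
       [  0.        , 434.26281981, 196.89836738],
       [  0.        ,   0.        ,   1.        ]]), 'position': array([1479.37033275, -117.12142913, 1191.8749065 ]), 'rotation': array([ 7.56985728e-01, -3.88200690e-05,  1.51908109e+00])}
side {'K': array([[495.97883222,   0.        , 328.83508965],
       [  0.        , 495.97883222, 208.56960223],
       [  0.        ,   0.        ,   1.        ]]), 'position': array([-113.83240056, 1048.33796986, 1627.25352343]), 'rotation': array([ 0.71849796, -0.00594732, -2.62918043])}
wrist {'K': array([[309.70691629,   0.        , 318.53818853],
       [  0.        , 309.70691629, 198.8641732 ],
       [  0.        ,   0.        ,   1.        ]]), 'position': array([549.94227534,  65.8370486 , 372.83183439]), 'rotation': array([-0.26145748,  0.00227062, -0.00089414])}
{'t': 0.15, 'qpos': array([-1.34210405e-01,  3.26793865e-01, -1.93340916e-01,  1.05198710e+00,
        2.07266469e-05,  1.43662265e+00]), 'joint_velocities': array([-0.00030996, -0.0023851 ,  0.00116591,  0.0006581 , -0.00041045,
       -0.00025506]), 'effort': array([ 1.04211274e-03, -4.43704247e+01,  2.62664723e+01,  1.04285317e-02,
       -1.23322516e-04, -3.51401161e-05]), 'tcp_pos': array([5.49570107e+02, 7.01239035e-02, 2.30675727e+02]), 'orientation': array([-3.14028178e+00, -1.97861980e-04,  1.57075946e+00]), 'contact_force': array([-0.44480606,  0.32157199,  0.4973689 ]), 'wrist_torque': array([ 0.04757583, -0.02711102, -0.0362138 ]), 'gripper_force': 0.0, 'opening': 1.0011373186906223}
```

View pics/scene0.png

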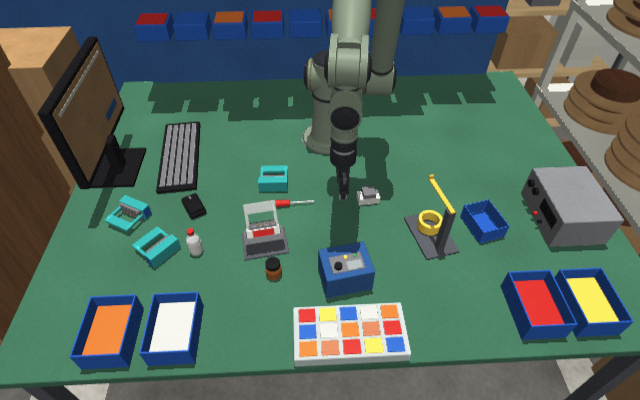

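View pics/side0.png

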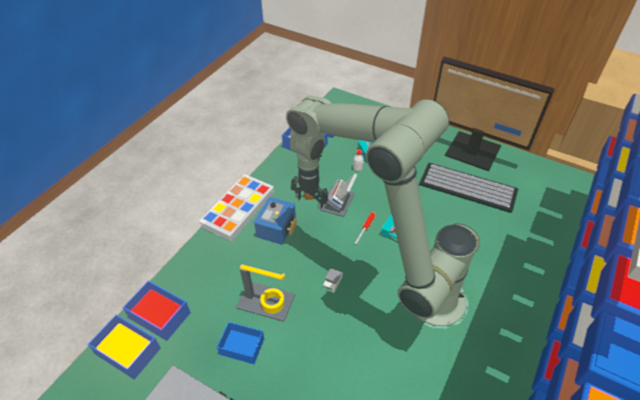

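View pics/wrist0.png

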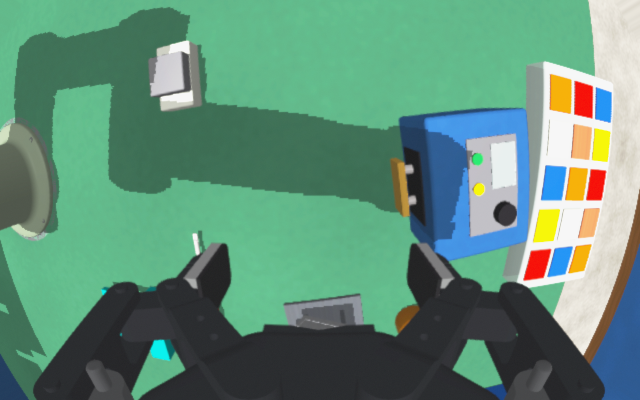

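The white module with its handle sits in the grey cradle at scene (262,225). The things that could be mistaken for it are the turquoise look-alikes at (130,212), (157,246) and (273,178), and the handle-less relay block at (369,196). I choose (262,225), because it is white, has a handle and is in the grey cradle. The hook stand is at (435,220), and the tester at (346,268), with its brass bar at wrist (400,187).

```bash
cat > h.py <<'E'
import numpy as np, cv2
from scipy.spatial.transform import Rotation as R
from bench import bot, solve_ik, imaging
def ray(name,px,m=None):
    m=m or imaging.camera_model(name); K=m["K"]
    u=(px[0]-K[0,2])/K[0,0]; v=(px[1]-K[1,2])/K[1,1]
    if name=="wrist":
        r=np.hypot(u,v); s=np.sin(r)/max(r,1e-9); d=np.array([u*s,-v*s,-np.cos(r)])
    else: d=np.array([u,-v,-1.])
    d=R.from_euler("xyz",m["rotation"]).apply(d/np.linalg.norm(d))
    return np.array(m["position"]),d
def onz(rd,z): o,d=rd; return o+d*(z-o[2])/d[2]
def tri(rays):
    A=sum(np.eye(3)-np.outer(d,d) for o,d in rays); b=sum((np.eye(3)-np.outer(d,d))@o for o,d in rays)
    p=np.linalg.solve(A,b); return p,[float(np.linalg.norm(np.cross(p-o,d))) for o,d in rays]
E
python3 - <<'E'
from h import *
np.set_printoptions(precision=1,suppress=True)
for n,p,z in [("cradle",(265,240),45),("tester",(346,262),100),("hook end",(432,177),205),("hook post",(452,210),200),("tape",(430,222),40),("relay",(369,196),25),("jar",(273,268),50),("flux",(194,245),60)]:
    print(n,onz(ray("scene",p),z))
print(onz(ray("wrist",(392,160)),62),onz(ray("wrist",(400,215)),62))
E
```

```text
cradle [ 584.8 -249.1   45. ]
tester [724.5   5.1 100. ]
hook end [478.1 305.8 205. ]
hook post [619.6 335.5 200. ]
tape [531.9 317.9  40. ]
relay [383.5 126.6  25. ]
jar [ 700.7 -219.8   50. ]
flux [ 605.1 -476.8   60. ]
[624.8  24.   62. ] [637.1 -35.4  62. ]
```

Run:
```python
from h import *
import pickle
o=bot.get_state()["orientation"]; M={}
for k,p in dict(h1=(540,190,320),h2=(430,170,320),t2=(560,-60,300),c1=(600,-350,300),c2=(490,-350,300)).items():
    bot.move_ptp(p,[np.pi,0,np.pi/2]); bot.dwell(.2)
    M[k]=imaging.camera_model("wrist"); cv2.imwrite(f"pics/{k}.png",imaging.capture("wrist"))
pickle.dump(M,open("M.pkl","wb")); print(bot.get_state()["t"])
ims=[cv2.imread(f"pics/{k}.png") for k in("h1","h2","c1","c2")]
I=np.vstack([np.hstack(ims[:2]),np.hstack(ims[2:])]); print(cv2.imwrite("pics/m1.png",cv2.resize(I,(800,500),interpolation=cv2.INTER_AREA)))
```

```text
5.45
True
```

View pics/m1.png

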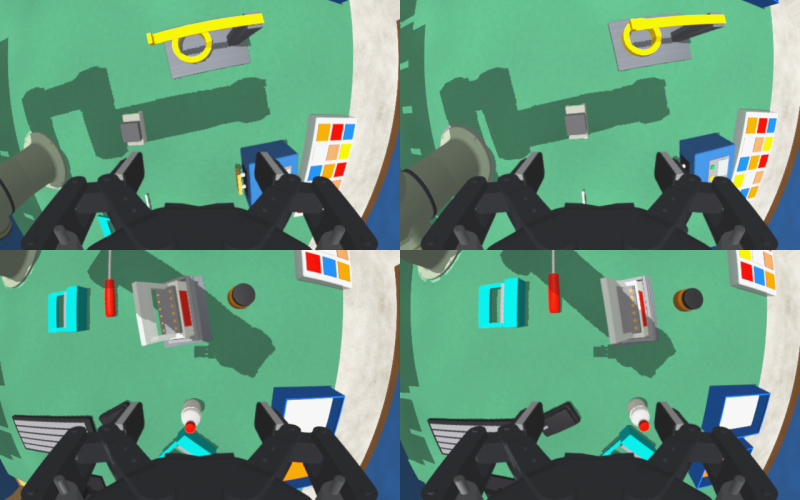

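Run:
```python
import cv2,numpy as np
g=lambda k,x,y,w,h,s:cv2.resize(cv2.imread(f"pics/{k}.png")[y:y+h,x:x+w],None,fx=s,fy=s,interpolation=cv2.INTER_CUBIC)
a=np.hstack([g("c1",205,35,133,124,3),g("c2",305,35,133,124,3)])
b=np.hstack([g("h1",228,10,199,105,2),g("h2",328,10,199,105,2)])
a=cv2.copyMakeBorder(a,0,0,0,800-a.shape[1],0);b=cv2.copyMakeBorder(b,0,0,0,800-b.shape[1],0)
cv2.imwrite("pics/m2.png",np.vstack([a,b]))
```

```text
(no output)
```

View pics/m2.png

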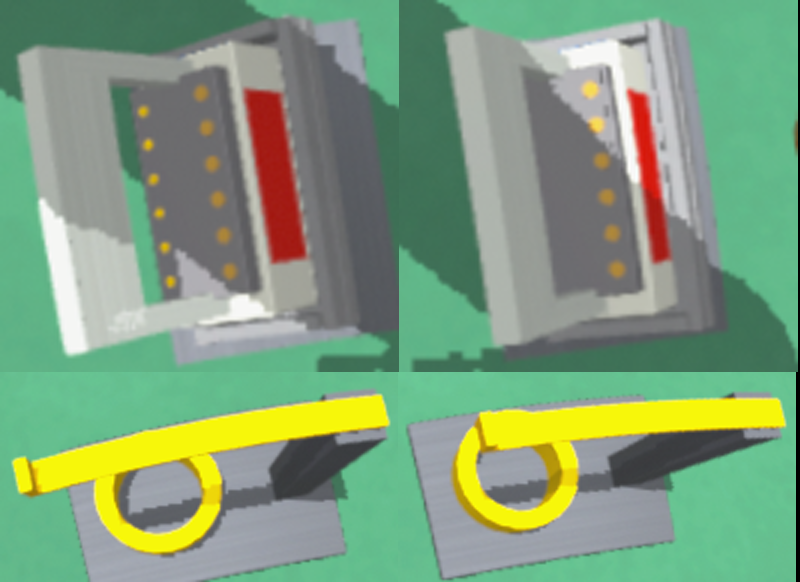

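The crops show the module: white body, red patch on the uphill side, and the handle bar's top face between c1 (18..40,50) and (68..85,352). The yellow arm runs from its upturned end at h1 (20,477) to the post end at (386,410). Next I triangulate these points and look at the brass bar.

Run:
```python
from h import *
import pickle
np.set_printoptions(precision=1,suppress=True)
M=pickle.load(open("M.pkl","rb"))
C1=lambda u,v:ray("wrist",(205+(u-1)/3,35+(v-1)/3),M["c1"]); C2=lambda u,v:ray("wrist",(305+(u-400)/3,35+(v-1)/3),M["c2"])
H1=lambda u,v:ray("wrist",(228+u/2-.25,10+(v-372)/2-.25),M["h1"]); H2=lambda u,v:ray("wrist",(328+(u-398)/2-.25,10+(v-372)/2-.25),M["h2"])
for n,a,b in [("out+y",(18,52),(446,32)),("in+y",(40,47),(476,28)),("out-y",(68,355),(493,346)),("in-y",(85,350),(521,341)),("low+y",(104,60),(524,70)),("low-y",(142,340),(556,318))]: print(n,*tri([C1(*a),C2(*b)]))
rc=[]
for k in("c1","c2"):
    im=cv2.imread(f"pics/{k}.png").astype(int); m=((im[...,2]>110)&(im[...,1]<60)&(im[...,0]<60)).astype(np.uint8)
    n,_,s,c=cv2.connectedComponentsWithStats(m)
    x0=205 if k=="c1" else 305
    i=[i for i in range(1,n) if s[i,4]>60 and x0<c[i][0]<x0+133 and c[i][1]<160]; print(k,c[i],s[i,4])
    rc.append(ray("wrist",c[i[0]],M[k]))
print("red",*tri(rc))
for n,a,b in [("post a",(383,393),(779,398)),("post b",(389,426),(785,426)),("end a",(13,460),(477,413)),("end b",(21,494),(484,448)),("end inner a",(30,457),(490,411)),("end in b",(37,491),(497,446))]: print(n,*tri([H1(*a),H2(*b)]))
g=lambda k,x,y:cv2.resize(cv2.imread(f"pics/{k}.png")[y:y+120,x:x+80],None,fx=5,fy=5,interpolation=cv2.INTER_CUBIC)
for k in("wrist0","t2"):
    im=cv2.imread(f"pics/{k}.png").astype(int); m=((im[...,2]>110)&(im[...,0]<90)&(im[...,2]-im[...,1]>30)&(im[...,1]>80)).astype(np.uint8)
    n,_,s,c=cv2.connectedComponentsWithStats(m); print(k,[(s[i],c[i]) for i in range(1,n) if s[i,4]>100 and c[i][0]<450])
cv2.imwrite("pics/m3.png",np.hstack([g("wrist0",365,130),g("t2",350,70)]))
```

```text
out+y [ 492.6 -212.   141.3] [0.4310520695593641, 0.4310520695593429]
in+y [ 502.  -212.   146.1] [0.19973087319292757, 0.19973087319294988]
out-y [ 508.  -315.9  138.7] [0.1564048940184575, 0.1564048940183193]
in-y [ 516.5 -313.4  147. ] [0.22190300607616154, 0.22190300607610686]
low+y [ 519.1 -218.1  127.1] [3.955452684813453, 3.9554526848134497]
low-y [ 530.7 -310.2  123.8] [2.8393671812036145, 2.8393671812035715]
c1 [[296.4  93. ]] [590]
c2 [[388.3  94.3]] [254]
red [ 574.2 -253.2   72.1] [0.6364034188432696, 0.6364034188433257]
post a [628.4 345.1 198.1] [0.242800367829811, 0.24280036782976108]
post b [630.2 329.7 199.1] [0.18900726003899782, 0.1890072600389833]
end a [470.8 310.4 209.1] [0.026661969584143616, 0.02666196958406582]
end b [473.8 295.7 207.1] [0.10450756641195885, 0.10450756641196046]
end inner a [477.  312.4 205.1] [0.3840368037878738, 0.38403680378781685]
end in b [479.9 297.3 204. ] [0.20193489731685604, 0.2019348973168323]
wrist0 [(array([397, 162,  12,  54, 367], dtype=int32), array([402.9, 188.4]))]
t2 [(array([376, 109,  13,  46, 188], dtype=int32), array([382.4, 136.1])), (array([386, 259,  22,  24, 182], dtype=int32), array([394.9, 267. ]))]
```

View pics/m3.png

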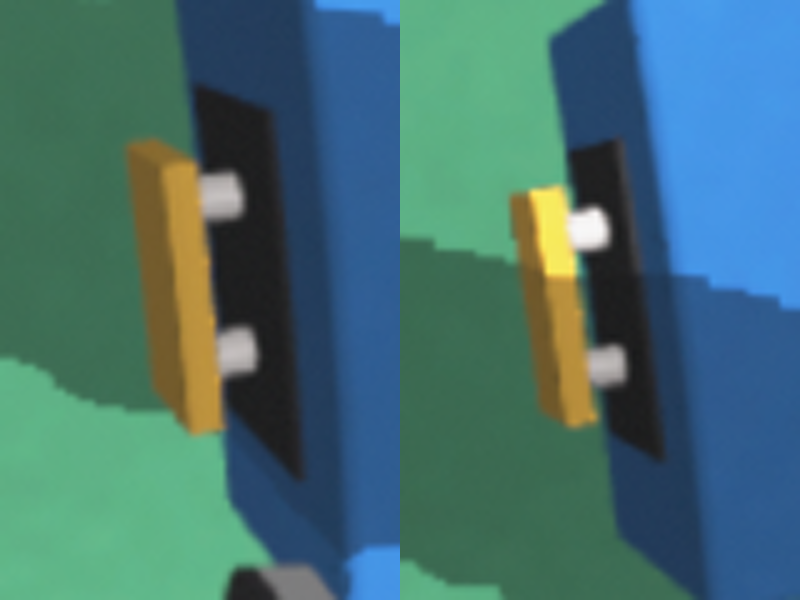

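The bar's top front corners are at wrist0 (397.4,162) and (403,216.4), and at t2 (376,108.6) and (384,155.4). The module checks out: the top-to-red offset agrees within 1.5 mm, with yaw about 0.145. Next I triangulate the bar and test IK for the key poses.

```bash
cat >> h.py <<'E'
import pickle
SW=np.array([[0,1,0],[1,0,0],[0,0,-1.]]) # tool axes in module frame (tool y = module x)
GZ=100.                                   # module z of the fingertips when gripped
def pose(p,yaw,lean=0,flip=0,gz=GZ):
    """TCP pose for module origin p, yaw, uphill lean"""
    Rm=R.from_euler("xyz",[0,-lean,yaw])
    T=Rm.as_matrix()@SW@(np.diag([-1,-1,1]) if flip else np.eye(3))
    return np.array(p)+Rm.apply([0,0,gz]), R.from_matrix(T).as_euler("xyz")
TOP=np.array([504.3,-263.4,144.5]); CY=.145
ZM=R.from_euler("xyz",[0,-np.pi/6,CY]).apply([0,0,1.])
M0=TOP-116*ZM
HOOK=np.array([521.1,313.7,200.]); HY=.2157; HX=np.array([np.cos(HY),np.sin(HY),0])
E
python3 - <<'E'
from h import *
np.set_printoptions(precision=2,suppress=True)
M=pickle.load(open("M.pkl","rb")); W0={'K':M["t2"]["K"],'position':[549.94227534,65.8370486,372.83183439],'rotation':[-0.26145748,0.00227062,-0.00089414]}
a,ea=tri([ray("wrist",(397.4,162),W0),ray("wrist",(376,108.6),M["t2"])]);b,eb=tri([ray("wrist",(403,216.4),W0),ray("wrist",(384,155.4),M["t2"])])
print(a,b,ea,eb,np.linalg.norm(a-b)); d=a-b
for q in[(397.4,162),(403,216.4)]: print(onz(ray("wrist",q,W0),62))
for q in[(376,108.6),(384,155.4)]: print(onz(ray("wrist",q,M["t2"]),62))
ty=np.arctan2(-d[0],d[1]); X=np.array([np.cos(ty),np.sin(ty),0]); B=(a+b)/2; B[2]=44; print("bar",B,ty)
print("M0",M0)
P={"grasp":(M0,CY,np.pi/6),"lift":(M0+30*ZM,CY,np.pi/6),"blue":(B-56*X-[0,0,18],ty-np.pi/2),"blueup":(B-86*X+[0,0,100],ty-np.pi/2),"red":(B-26*X-[0,0,18],ty),"hookpre":(HOOK-100*HX+[0,0,22-84],HY),"hook":(HOOK+[0,0,-84],HY)}
for f in(0,1):
    for k,v in P.items(): print(f,k,solve_ik(*pose(*v,flip=f)))
E
```

```text
[632.38  20.54  52.95] [642.8  -39.08  55.51] [0.6508626080775097, 0.6508626080774751] [0.31497644764561394, 0.31497644764558974] 60.57669757099636
[630.64  22.05  62.  ]
[640.6  -37.02  62.  ]
[630.09  19.98  62.  ]
[641.71 -38.2   62.  ]
bar [637.59  -9.27  44.  ] 0.17310869242791424
M0 [ 561.69 -255.02   44.04]
0 grasp [-0.83  0.27 -0.71  0.27  0.43  0.67]
0 lift [-0.85  0.22 -0.7   0.35  0.43  0.64]
0 blue [-0.16  0.47 -0.25  0.84  0.    2.81]
0 blueup [-0.18  0.32 -0.16  1.08  0.    2.79]
0 red [-0.14  0.52 -0.17  0.88  0.    1.25]
0 hookpre [ 0.46  0.26 -0.27  1.04  0.    1.82]
0 hook [ 0.42  0.44 -0.06  1.07  0.    1.78]
1 grasp [-0.83  0.27 -0.71  0.27  0.43 -2.47]
1 lift [-0.85  0.22 -0.7   0.35  0.43 -2.5 ]
1 blue [-0.16  0.47 -0.25  0.84  0.   -0.33]
1 blueup [-0.18  0.32 -0.16  1.08  0.   -0.35]
1 red [-0.14  0.52 -0.17  0.88  0.   -1.89]
1 hookpre [ 0.46  0.26 -0.27  1.04  0.   -1.33]
1 hook [ 0.42  0.44 -0.06  1.07  0.   -1.37]
```

```bash
cat >> h.py <<'E'
B=np.array([636.2,-8.6,44.]); TY=.18; TX=np.array([np.cos(TY),np.sin(TY),0])
E
python3 - <<'E'
from h import *
L=np.pi/6
bot.grip(.5,120)
bot.move_ptp(*pose(M0+70*ZM,CY,L)); bot.dwell(.1)
cv2.imwrite("pics/g0.png",imaging.capture("scene")[130:290,180:380])
print(bot.movel(pose(M0,CY,L)[0],None,80,12),bot.get_state()["tcp_pos"]-pose(M0,CY,L)[0])
bot.grip(0.0,120); s=bot.get_state(); print(s["opening"],s["gripper_force"],s["contact_force"],s["t"])
cv2.imwrite("pics/g1.png",imaging.capture("scene")[130:290,180:380])
cv2.imwrite("pics/gw.png",imaging.capture("wrist"))
a=np.hstack([cv2.imread("pics/g0.png"),cv2.imread("pics/g1.png")]); a=cv2.resize(a,(800,320),interpolation=cv2.INTER_CUBIC)
cv2.imwrite("pics/m4.png",np.vstack([a,cv2.copyMakeBorder(cv2.resize(cv2.imread("pics/gw.png"),(448,280)),0,0,0,352,0)]))
E
```

```text
False [ 0.11041611 -0.19893328  0.34898476]
0.07665075533211455 118.41557264328003 [-5.32974909  0.346149    5.5490583 ] 8.3167
```

View pics/m4.png

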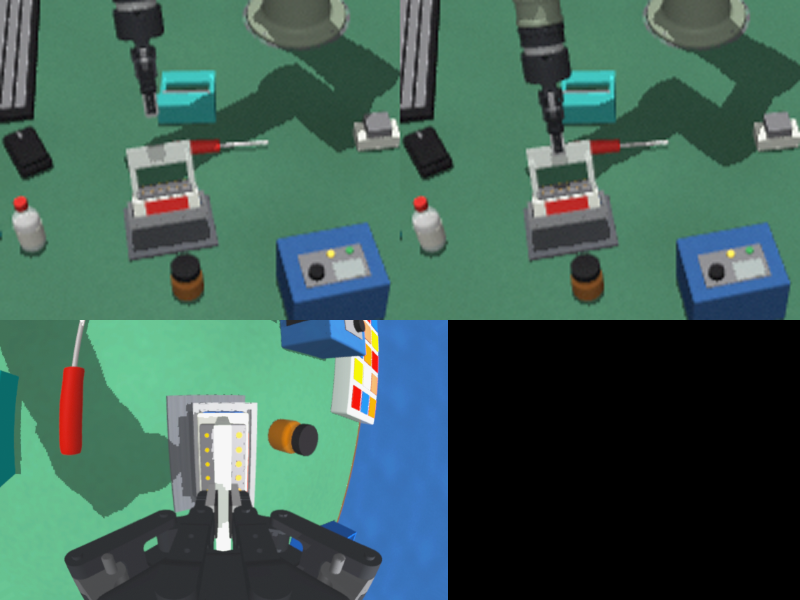

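The bar is gripped at its top middle, with the fingers on the grip bar at (557,150). Now I lift out, then look at how the module hangs in the gripper.

Run:
```python
from h import *
L=np.pi/6
bot.movel(pose(M0+35*ZM,CY,L)[0],None,60)
bot.movel(pose(M0+35*ZM+[0,0,90],CY,L)[0],None,120)
p=B-(56+40)*TX+[0,0,80]
bot.movel(*pose(p,TY-np.pi/2),120); bot.dwell(.4)
s=bot.get_state(); print(s["opening"],s["contact_force"],s["t"],s["qpos"])
a=imaging.capture("scene")[150:310,250:450]; b=imaging.capture("side")[130:290,200:400]
a,b=[cv2.resize(x,(400,320),interpolation=cv2.INTER_CUBIC) for x in(a,b)]
w=imaging.capture("wrist"); cv2.imwrite("pics/w5.png",w)
cv2.imwrite("pics/m5.png",np.vstack([np.hstack([a,b]),cv2.copyMakeBorder(cv2.resize(w,(448,280)),0,0,0,352,0)]))
```

```text
0.0793258357206547 [-0.42276019  0.09346543 -3.01999172] 12.6417 [-1.83816866e-01  3.16896404e-01 -2.24936870e-01  1.02882383e+00
  1.82874131e-05  2.77787063e+00]
```

View pics/m5.png

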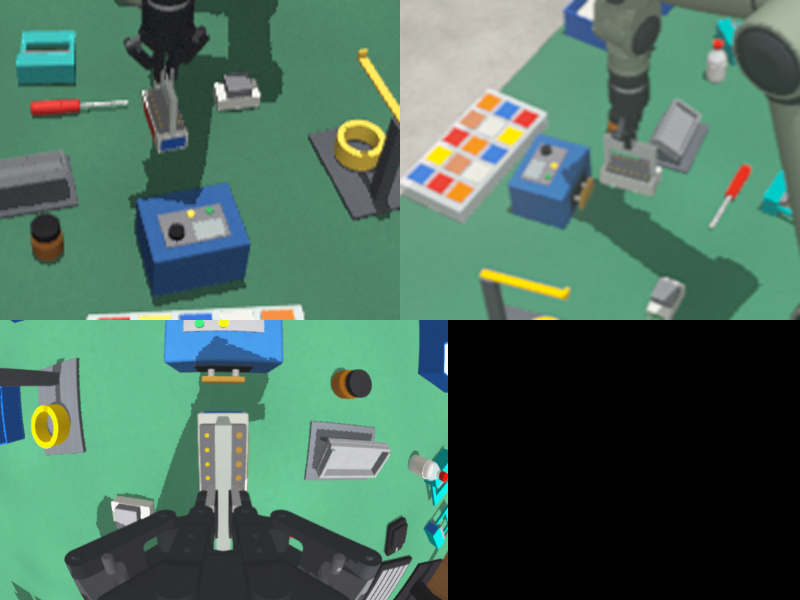

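The module hangs straight in the gripper, with its blue end (scene crop (173,142)) facing the tester square on. Now the blue press.

```bash
cat >> h.py <<'E'
def press(half,yaw):
    at=lambda d,dz=0: pose(B+(d-half)*TX+[0,0,dz-18],yaw)[0]
    bot.movel(at(-40),None,80); bot.movel(at(-8),None,80); bot.dwell(.3)
    f0=bot.get_state()["contact_force"]
    for d in(2,4,6,6.5,7,8,9):
        bot.movel(at(d),None,25); bot.dwell(.25)
        s=bot.get_state(); f=-(s["contact_force"]-f0)@TX
        print(d,"push N",round(f,2),"bar mm",round((f-1.5)/3.5*12,1))
        if f>3.2: break
    bot.dwell(.4)
    print(-(bot.get_state()["contact_force"]-f0)@TX, bot.get_state()["t"])
    return at
E
python3 - <<'E'
from h import *
at=press(55.5,TY-np.pi/2)
cv2.imwrite("pics/w6.png",imaging.capture("wrist"))
E
```

```text
2 push N 1.49 bar mm -0.0
4 push N 2.85 bar mm 4.6
6 push N 2.21 bar mm 2.4
6.5 push N 3.93 bar mm 8.3
2.3834964429712113 17.7167
```

Run:
```python
import cv2,numpy as np
a=cv2.imread("pics/w6.png")[0:300,200:450]; cv2.imwrite("pics/m6.png",cv2.resize(a,None,fx=2,fy=2,interpolation=cv2.INTER_CUBIC))
```

```text
(no output)
```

View pics/m6.png

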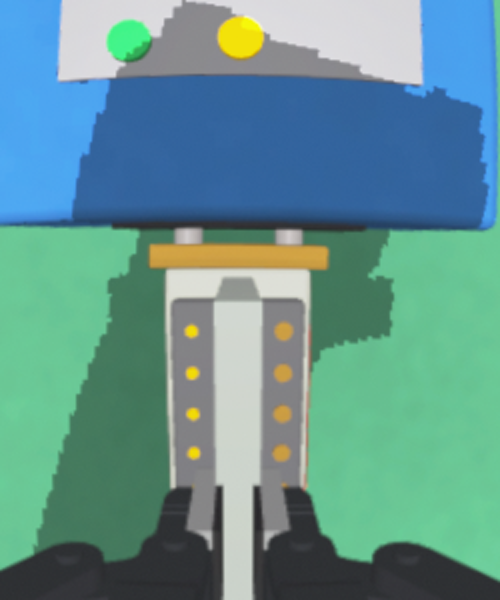

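The blue end sits square and centred on the bar (crop (237,262)). The force reading is noisy, so I average it and push a bit further if needed.

```bash
cat >> h.py <<'E'
def avgF(n=20):
    F=[]
    for _ in range(n): bot.dwell(.02); F.append(bot.get_state()["contact_force"])
    return np.mean(F,0)
def press2(half,yaw,near=False):
    at=lambda d: pose(B+(d-half)*TX+[0,0,-18],yaw)[0]
    bot.movel(at(-10),None,80); bot.dwell(.3); f0=avgF()
    for d in(6,7,8,9,10,11):
        bot.movel(at(d),None,25 if d==6 else 10); bot.dwell(.2)
        f=-(avgF()-f0)@TX; print(d,"push N",round(f,2),"bar mm",round((f-1.5)/3.5*12,1))
        if f>2.9: break
    return at
E
python3 - <<'E'
from h import *
F1=avgF(); at=lambda d: pose(B+(d-55.5)*TX+[0,0,-18],TY-np.pi/2)[0]
s=bot.get_state(); print("track err",(s["tcp_pos"]-at(6.5))@TX)
p0=bot.get_state()["tcp_pos"]
bot.movel(at(-10),None,60); bot.dwell(.3); F0=avgF(); f=-(F1-F0)@TX; print(f,(f-1.5)/3.5*12)
press2(55.5,TY-np.pi/2); cv2.imwrite("pics/w7.png",imaging.capture("wrist"));print(bot.get_state()["t"])
E
```

```text
track err -0.015749920556364278
3.4645225147547727 6.735505764873507
6 push N 3.01 bar mm 5.2
21.4167
```

Run:
```python
from h import *
bot.movel(pose(B+(-50-55.5)*TX+[0,0,-18],TY-np.pi/2)[0],None,100)
bot.movel(*pose(B+(-50-35)*TX+[0,0,-18],TY),100)
press2(25.5,TY); bot.dwell(.3)
w=imaging.capture("wrist"); s=imaging.capture("scene")[150:310,250:450]; d=imaging.capture("side")[130:290,200:400]
print(bot.get_state()["t"],bot.get_state()["opening"])
c=lambda x:cv2.resize(x,(400,300),interpolation=cv2.INTER_CUBIC)
cv2.imwrite("pics/m7.png",np.vstack([np.hstack([c(s),c(d)]),np.hstack([c(w[:,60:580]),c(w[90:310,150:440])])]))
```

```text
6 push N 3.03 bar mm 5.3
27.0167 0.0748001520556387
```

View pics/m7.png

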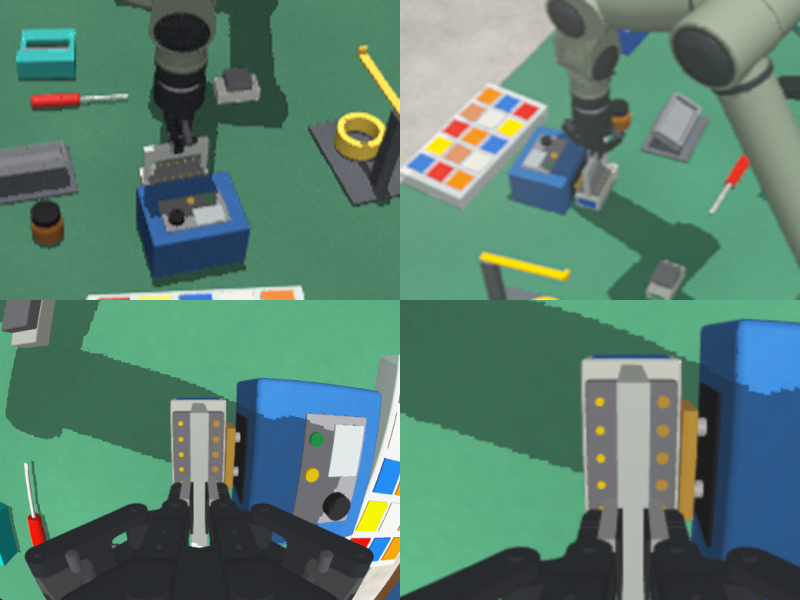

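The red side is square on the bar (bottom-right crop (690,450)), pushed in about 5 mm. I add a little margin, then go to the hook.

Run:
```python
from h import *
at=lambda d: pose(B+(d-25.5)*TX+[0,0,-18],TY)[0]
bot.movel(at(7),None,10); bot.dwell(.4)
bot.movel(at(-60),None,100)
bot.movel(at(-60)+[0,0,112],None,120)
bot.movel(*pose(HOOK-105*HX+[0,0,23-84],HY),140); bot.dwell(.3)
print(bot.get_state()["t"])
w=imaging.capture("wrist"); s=imaging.capture("scene")[130:270,330:490]; d=imaging.capture("side")[200:340,210:370]
c=lambda x:cv2.resize(x,(400,300),interpolation=cv2.INTER_CUBIC)
cv2.imwrite("pics/m8.png",np.vstack([np.hstack([c(s),c(d)]),np.hstack([c(w[:,60:580]),c(w[60:280,200:490])])]))
```

```text
32.4583
```

View pics/m8.png

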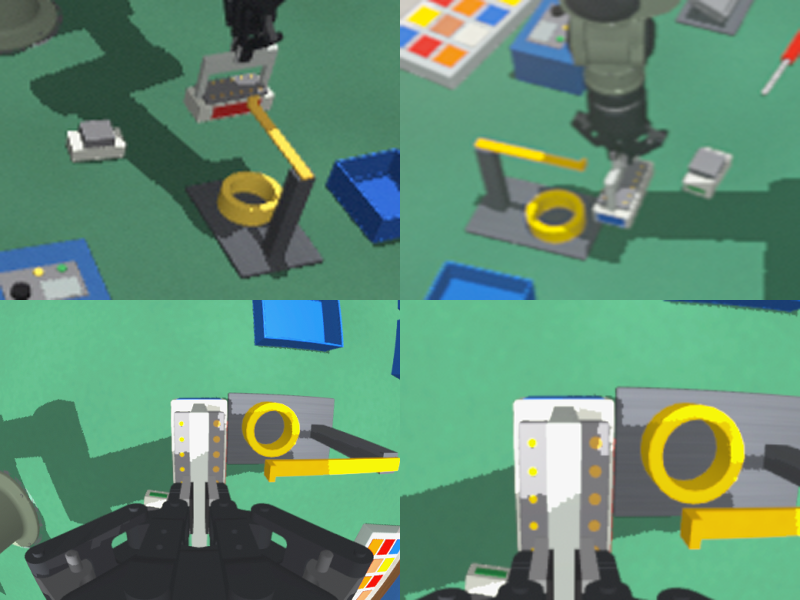

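The module stands in front of the hook's free end, upright and with its slot facing it; the end is at bottom-right crop (685,530). Before threading, I check the hook end's position from this new view.

Run:
```python
from h import *
for q in[(404.5,215.5),(410,242)]: print(onz(ray("wrist",q),212),onz(ray("wrist",q),205))
s=bot.get_state(); print(s["tcp_pos"],s["tcp_pos"]-pose(HOOK-105*HX+[0,0,23-84],HY)[0])
```

```text
[465.92508752 312.11679789 212.        ] [468.45606468 310.32243088 205.        ]
[474.54223606 296.52113831 212.        ] [477.4298351  294.08134275 205.        ]
[418.557511   291.19799257 239.00725807] [ 0.02432622 -0.02872519  0.00725807]
```

Run:
```python
from h import *
T=HOOK+3*HX
hit=bot.movel(pose(T+[0,0,23-84],HY)[0],None,70,8); print("in",hit)
if not hit:
    bot.dwell(.2); z0=avgF(); 
    print("down",bot.movel(pose(T+[0,0,4-84],HY)[0],None,50,8))
    for dz in(2,1,0,-1,-2,-3):
        bot.movel(pose(T+[0,0,dz-84],HY)[0],None,10); f=avgF(10)-z0; print(dz,f.round(2))
        if f[2]>2.2: break
print(bot.get_state()["t"],bot.get_state()["tcp_pos"])
w=imaging.capture("wrist"); s=imaging.capture("scene")[130:270,330:490]; d=imaging.capture("side")[200:340,210:370]
c=lambda x:cv2.resize(x,(400,300),interpolation=cv2.INTER_CUBIC)
cv2.imwrite("pics/m9.png",np.vstack([np.hstack([c(s),c(d)]),np.hstack([c(w[:,60:580]),c(w[60:280,200:490])])]))
```

```text
in False
down False
2 [-0.27 -0.03  0.12]
1 [-0.35 -0.05  2.9 ]
36.3 [524.23381368 314.43820979 217.34738654]
```

View pics/m9.png

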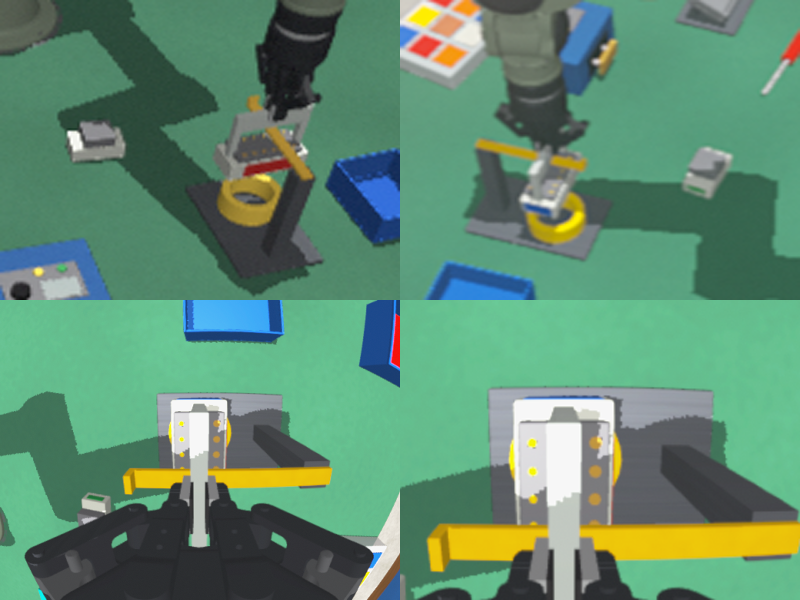

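The arm passes through the slot and takes the weight (2.9 N), with the bar over the seat. Releasing.

Run:
```python
from h import *
for o in(.15,.25,.45): bot.grip(o,20)
bot.dwell(.5); p=bot.get_state()["tcp_pos"]
bot.movel(p+[0,0,40],None,40,6); bot.movel(p+[0,0,110],None,120); bot.dwell(1.5)
w=imaging.capture("wrist"); s=imaging.capture("scene"); bot.dwell(.5); s2=imaging.capture("scene")
print(bot.get_state()["t"],np.abs(s.astype(int)-s2).max())
d=imaging.capture("side")[200:340,210:370]
c=lambda x:cv2.resize(x,(400,300),interpolation=cv2.INTER_CUBIC)
cv2.imwrite("pics/m10.png",np.vstack([np.hstack([c(s[130:270,330:490]),c(d)]),np.hstack([c(w[:,60:580]),c(w[60:280,200:490])])]))
```

```text
41.775 29
```

View pics/m10.png

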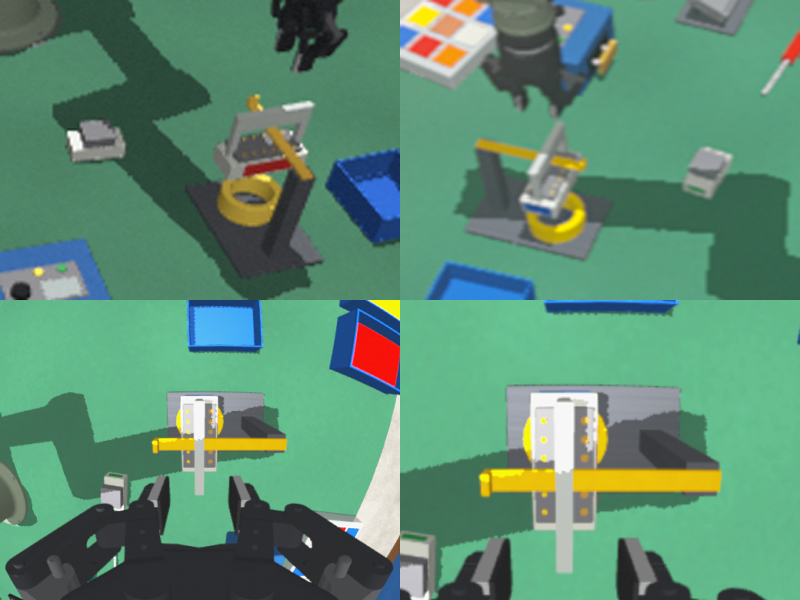

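The module hangs level on the arm near the middle of its handle (bottom-right crop (565,480)), and the gripper is clear of it. Handing in.

Run:
```python
from bench import bot
bot.dwell(1); print(bot.sign_off())
```

```text
the job is handed in; nothing more can be done
None
```

I pressed the blue end and then the red side squarely against the bar, each giving about 5–7 mm by the force reading. The module now hangs level on the yellow hook near the middle of its handle; the job is handed in at about 43 s, with no verdict returned.

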